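# Hub cap of unknown thread hand

## Task

On the wheel hub whose brake disc is gripped by the black caliper, first turn the caliper's blue adjuster knob until its white pointer stands on the orange mark, and leave it there. Then unscrew that hub's black cap by its red grip bar: it may be left- or right-hand threaded, so try it both ways without forcing it, and finish while holding the cap still and upright in the gripper, straight above its hub and about 5 cm or more clear of it. Leave the spare hub with its cap and the other things on the bench alone.

Things in the scene. Friction and masses are not known exactly. Their poses are not given: they have to be found in the camera images.
- brake: Black brake caliper on an aluminium foot plate, fixed. Origin at bench height under the knob's axis; z up. Block 70 mm wide (x), from y = -35 to +90 mm, top at z = 65 mm; foot plate 150 mm long in x. The hub to work on stands on its +y side, hub axis 135 mm from the knob's axis, disc in the caliper's slot.
- adjuster (a joint): Blue adjuster knob on the caliper, vertical axis, rad, growing counter-clockwise seen from above. At 0 the pointer points along the caliper's +x; on the orange mark it reads 0.40 (aim within 0.1). Range -1.3 to 1.3; starts between -0.9 and -0.4. Light friction (0.06 N m): stays where it is left.
- adjuster_grip (a point): On the knob's axis, 96 mm above the bench, 12 mm below the top of its grip bar. Bar 40 mm long, 13 mm wide, z = 74 to 108 mm, on a grey disc of 42 mm diameter; grip it across its width. The point's x axis runs along the bar towards the white pointer end and turns with the knob.
- index_mark (a point): Middle of the orange index mark on top of the caliper, 30 mm from the knob's axis.
- hub_p: One of two outwardly identical aluminium wheel hubs with black brake disc (140 mm diameter, z = 34 to 37 mm), fixed. Origin on its axis at bench height. Cap seat at z = 60 mm; threaded stub under the cap up to z = 81 mm. The one 135 mm from the knob is to be worked on; the other (over 230 mm away) is the spare. One is right-, one left-hand threaded: not known which, nor seen from outside.
- hub_q: One of two outwardly identical aluminium wheel hubs with black brake disc (140 mm diameter, z = 34 to 37 mm), fixed. Origin on its axis at bench height. Cap seat at z = 60 mm; threaded stub under the cap up to z = 81 mm. The one 135 mm from the knob is to be worked on; the other (over 230 mm away) is the spare. One is right-, one left-hand threaded: not known which, nor seen from outside.
- cap_p: Cap on hub_p: black, 64 mm diameter, 30 mm tall, red grip bar on top, 60 to 130 g, loose. Origin at the centre of its underside, 60 mm above the bench; z up, x along the bar. It turns easily (under 0.2 N m); after about 1 rad in the loosening direction it lifts straight off (free from 1.05 to 1.9 rad), before that it rises 4 mm at most. The other way: hard stop within 0.2 rad.
- cap_q: Cap on hub_q: black, 64 mm diameter, 30 mm tall, red grip bar on top, 60 to 130 g, loose. Origin at the centre of its underside, 60 mm above the bench; z up, x along the bar. It turns easily (under 0.2 N m); after about 1 rad in the loosening direction it lifts straight off (free from 1.05 to 1.9 rad), before that it rises 4 mm at most. The other way: hard stop within 0.2 rad.
- cap_p_grip (a point): On the axis of cap_p, 52 mm above its underside: where to grip its red bar, which is 50 mm long (along x), 14 mm wide and reaches from 29 to 63 mm above the underside. Grip it across its width; the fingertips must stay above the black top at 30 mm.
- cap_q_grip (a point): On the axis of cap_q, 52 mm above its underside: where to grip its red bar, which is 50 mm long (along x), 14 mm wide and reaches from 29 to 63 mm above the underside. Grip it across its width; the fingertips must stay above the black top at 30 mm.
- cap_p_end (a point): Top of the +x end of the red bar of cap_p, 25 mm from its axis.
- cap_q_end (a point): Top of the +x end of the red bar of cap_q, 25 mm from its axis.
- wheel: Bystander: small wheel lying flat, black tyre 112 mm diameter, 36 mm tall. Origin at the centre of its underside.
- ratchet: Bystander: ratchet wrench lying on the bench, black and yellow handle, 200 mm long along x (from -100 to +99 mm), 30 mm wide, 25 mm tall. Origin where the shaft meets the handle, at bench height.
- bolt_bin: Bystander: blue open bin with bolts, 100 x 120 x 50 mm. Origin at the centre of its underside.
Things that resemble listed ones, but are neither listed nor needed, are in the scene too. Leave any turquoise look-alike of the cap_p alone.

How it is judged:
By the outcome, as a careful person would: the job done as asked, in the order asked, and still so for the second after the job is handed in, while the arm keeps its last pose, push and grip.
It also fails if it takes over 45 s, if anything falls off the work surface, if the arm or the gripper's body presses on something with over 40 N, if the wrist force passes 120 N, or if a joint passes its speed limit or range.

## Robot

A 7-joint arm with a two-finger parallel gripper is mounted at the origin on the work surface. World frame = base frame: x ahead of the robot, y to its left, z up, the work surface at z = 0. Lengths are in m, angles in rad, forces in N, time in s.
With the tool pointing down it reaches from about 0.4 to 0.925 m from the base axis. Payload 4.1 kg.
Tool frame: the origin (TCP) lies at the very end of the fingers, on their centre line; the grasp point (between the pads) lies 19 mm behind it; z points along the fingers, y is the line along which they close (so a half turn about z gives the same grasp; the last joint's range is limited). The gripper opens to 85 mm and grips with 20 to 120 N. Pads are 22 mm wide; open, the fingers measure 114 mm over their backs; the gripper's body (76 mm by 85 mm) begins 54 mm behind the grasp point. The pads swing forward as they close: fully open they stand 13 mm farther back than shut.
Start: joints at [-1.28, 0.398, 0.045, 1.537, -0.019, 1.207, -0.051], TCP at [0.247, 0.601, 0.197] pointing down, gripper open.
Joint ranges: [-2.82, 2.82], [-0.49, 2.23], [-1.37, 1.46], [0, 2.46], [-1.36, 4.5], [0.23, 2], [-2.94, 2.94]. Speed limits (rad/s): [2.57, 2.57, 3.14, 3.14, 3.14, 3.14, 3.14].

## Interface

Orientations are given as [roll, pitch, yaw] about the fixed x, y, z axes, in that order (R = Rz(yaw) Ry(pitch) Rx(roll)).
In Python, from bench import bot gives the robot as it stands.
- The arm moves only by the tool apply_moves, never from a script. Its argument "plan" is a list of rows, each a list of 5 numbers: the closure, from 0 (fully open) to 1 (shut), then the shift along the world's x, y, z in units of 25 mm (1.0 is 25 mm), then the turn about the world's z in units of 6 degrees (1.0 is 6 degrees). In form: [[jaw, tx, ty, tz, spin], ...]. A call has 1 to 8 rows; each row is the pose to reach, as a shift and turn from the pose commanded when the call began; what a row does not reach only later rows make up. A row lasts 1/12 s, in which the tool goes at most 41.7 mm and 7.16 degrees, less where a joint would pass 70% of its speed; a pose out of reach is approached as far as the arm can. A call with a gripper value outside its range is refused whole. The fingers move at their own pace and stop on an object; the grip force is fixed at half the most. Time passes only in rows, so rows that repeat a pose let the fingers close. It gives the time, the measured TCP pose, the force, the opening and the grip force at its end, in the units of the state.
- bot.sense(): the state, without advancing time (a new reading comes with each control period).
- bot.get_image(name): name is "scene" or "top" or "wrist"; returns a dict with "frame" (480x640x3 uint8, red, green, blue), "mtx" (3x3 intrinsics, pixels), "camera_from_world" (4x4, takes a point from world to camera coordinates). Camera axes: x right, y down, z forward; pixel columns grow to the right and rows downward; lengths in m; the calibration is good to about 2 mm. A picture is of the moment at which its call begins. There is no depth.
- bot.job_done(): hands the job in; it is judged then, once.
The state is a dict: "clock": time; "qpos": joint angles; "qd": joint speeds; "tau": joint torques, N m; "tcp_pos": TCP position; "tcp_rot": TCP orientation; "force": force on the tool from outside, world axes, zero at the start; "torque": the same for the moment, N m; "finger_gap": finger opening in m; "gripper_force": force on a finger pad.
Only numpy, scipy, OpenCV 4.12 (cv2) and the standard library are available. Lean on these libraries where they do the work, as an engineer would, in place of code of your own. Each camera call takes 0.05 s, during which the arm holds its last target. There are 200 camera calls.

## Working session

There is one attempt and no reset: what is moved stays moved. The work goes in short steps, Python scripts to look and compute and a tool call to move; the robot and the scene stay as the last step left them, time stands still between calls to the robot, and variables do not carry over. Pictures are saved under pics/ and viewed, at most 10 in all, crops included, and the job is handed in when it is done.

Besides the shell and the picture viewer there is one more tool, called by a JSON object that holds its "fn" and its "kwargs". apply_moves: Moves the arm, as the interface text tells. Its arguments: {"type":"object","properties":{"plan":{"type":"array","items":{"type":"array","items":{"type":"number"}}}},"required":["plan"]}

```bash
mkdir -p pics
python3 - <<'E'
from bench import bot
import cv2,numpy as np
for n in("scene","top"):
    d=bot.get_image(n);cv2.imwrite(f"pics/{n}0.png",d["frame"][:,:,::-1]);np.savez(f"{n}0.npz",**d)
    print(n,d["mtx"].round(1).tolist(),d["camera_from_world"].round(3).tolist())
s=bot.sense();print(s["tcp_pos"],s["tcp_rot"],s["finger_gap"],s["clock"])
E
```

```text
scene [[455.6, 0.0, 327.0], [0.0, 455.6, 231.1], [0.0, 0.0, 1.0]] [[0.044, 0.999, -0.011, -0.024], [0.665, -0.037, -0.746, -0.308], [-0.746, 0.026, -0.666, 1.488], [0.0, 0.0, 0.0, 1.0]]
top [[618.6, 0.0, 319.1], [0.0, 618.6, 235.8], [0.0, 0.0, 1.0]] [[-0.029, -1.0, 0.009, 0.024], [-0.992, 0.027, -0.12, 0.606], [0.12, -0.012, -0.993, 1.573], [0.0, 0.0, 0.0, 1.0]]
[0.2467477  0.60069058 0.19558443] [-3.13987524e+00  1.17252925e-04  2.75189904e+00] 0.08567178688756437 0.1
```

View pics/scene0.png

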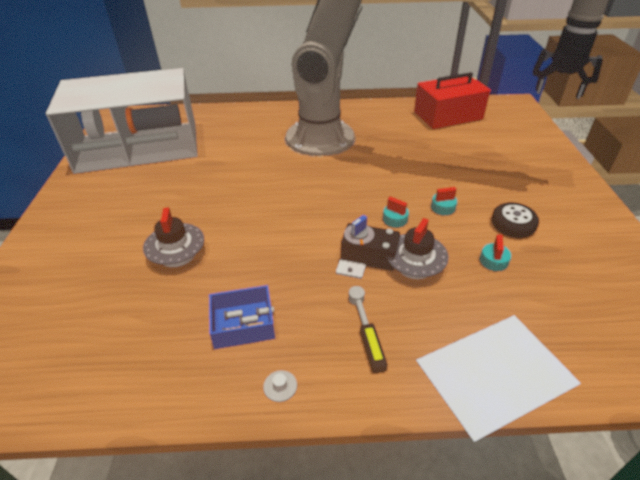

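View pics/top0.png

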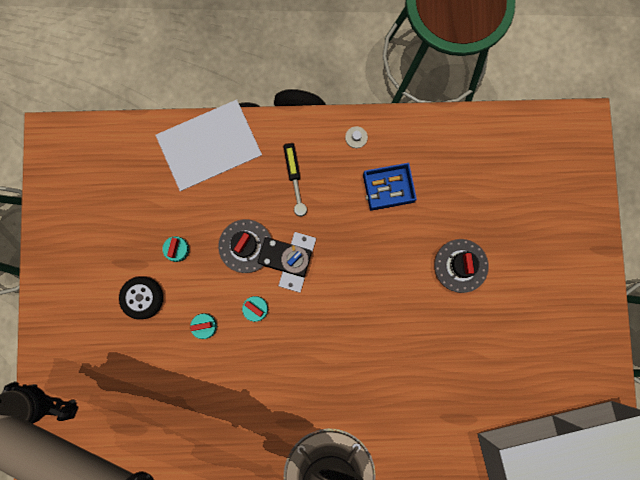

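The scene view shows the caliper at about (370,245), with its blue knob at (360,228) and the working hub's red bar at (421,230). In the top view the knob is at (295,259), the working cap at (242,242) and the spare at (467,265). The turquoise look-alikes sit nearby.

```bash
cat > h.py <<'E'
import cv2,numpy as np
def ray(d,uv):
    T=d["camera_from_world"];R=T[:3,:3];c=-R.T@T[:3,3]
    v=R.T@np.linalg.inv(d["mtx"])@np.array([uv[0],uv[1],1.]);return c,v/np.linalg.norm(v)
def onz(d,uv,z):
    c,v=ray(d,uv);return c+v*(z-c[2])/v[2]
def tri(a,b):
    A=np.zeros((3,3));r=np.zeros(3);L=[a,b]
    for c,v in L:
        P=np.eye(3)-np.outer(v,v);A+=P;r+=P@c
    p=np.linalg.solve(A,r);return p,max(np.linalg.norm((np.eye(3)-np.outer(v,v))@(p-c)) for c,v in L)
def mask(f,k):
    h=cv2.cvtColor(f,cv2.COLOR_RGB2HSV);H,S,V=[h[...,i].astype(int) for i in range(3)]
    return {"red":((H<7)|(H>172))&(S>170)&(V>70),"blue":(H>105)&(H<128)&(S>110)&(V>60),
      "orange":(H>7)&(H<22)&(S>190)&(V>150),"white":(S<45)&(V>190)}[k].astype(np.uint8)
def blobs(f,k,box,amin=15):
    x0,y0,x1,y1=box;m=np.zeros(f.shape[:2],np.uint8);m[y0:y1,x0:x1]=mask(f,k)[y0:y1,x0:x1]
    n,l,s,c=cv2.connectedComponentsWithStats(m);out=[]
    for i in range(1,n):
        if s[i,4]>=amin:
            ct,_=cv2.findContours((l==i).astype(np.uint8),0,2);out.append((int(s[i,4]),c[i],cv2.minAreaRect(ct[0])))
    return sorted(out,key=lambda o:-o[0])
E
python3 - <<'E'
from h import *
np.set_printoptions(precision=4,suppress=True)
t=dict(np.load("top0.npz"));s=dict(np.load("scene0.npz"))
for k,bt,bs,z in(("blue",(275,240,320,280),(345,210,375,240),.1),("red",(220,225,260,262),(405,212,435,248),.115)):
    a=blobs(t["frame"],k,bt)[0];b=blobs(s["frame"],k,bs)[0]
    print(k,a,b);print("tri",tri(ray(t,a[1]),ray(s,b[1])),"plane",onz(t,a[1],z))
    P=np.array([onz(t,q,z)[:2] for q in cv2.boxPoints(a[2])]);e=[P[1]-P[0],P[2]-P[1]];e=max(e,key=np.linalg.norm)
    print("bar yaw",np.arctan2(e[1],e[0]),np.linalg.norm(e))
E
```

```text
blue (60, array([292.9667, 259.1167]), ((293.7500305175781, 257.7500305175781), (4.949747085571289, 15.55634880065918), 45.0)) (15, array([362.7333, 218.5333]), ((362.5000305175781, 218.50003051757812), (2.8284268379211426, 4.242640495300293), 45.0))
tri (array([0.5424, 0.0777, 0.1046]), np.float64(0.003308052349403087)) plane [0.5424 0.0745 0.1   ]
bar yaw -0.8090713826012003 0.03865807559623923
red (128, array([240.9766, 242.0781]), ((241.00001525878906, 242.0), (6.147987365722656, 20.5639591217041), 32.00538635253906)) (203, array([419.8867, 230.7783]), ((419.7794189453125, 230.36764526367188), (10.632911682128906, 25.896284103393555), 30.963756561279297))
tri (array([0.5881, 0.2016, 0.1026]), np.float64(0.0011165812187061022)) plane [0.5869 0.2013 0.115 ]
bar yaw -0.5721066592675074 0.05064158567001039
```

{"fn": "apply_moves", "kwargs": {"plan": [[0,5.9,-9.8,3,-2],[0,5.9,-9.8,3,-2],[0,5.9,-9.8,3,-2],[0,5.9,-9.8,3,-2],[0,5.9,-9.8,3,-2],[0,5.9,-9.8,3,-2],[0,5.9,-9.8,3,-2],[0,5.9,-9.8,3,-2]]}}

```text
clock: 0.77
tcp_pos: [0.4008, 0.3481, 0.2738]
tcp_rot: [3.14, 0.005, 2.529]
force: [0.2, -0.8, 0.7]
finger_gap: 0.0856
gripper_force: 0.0
```

{"fn": "apply_moves", "kwargs": {"plan": [[0,5.9,-9.8,0,-2],[0,5.9,-9.8,0,-2],[0,5.9,-9.8,0,-2],[0,5.9,-9.8,0,-2],[0,5.9,-9.8,0,-2],[0,5.9,-9.8,0,-2],[0,5.9,-9.8,0,-2],[0,5.9,-9.8,0,-2]]}}

```text
clock: 1.43
tcp_pos: [0.5449, 0.1016, 0.2715]
tcp_rot: [-3.14, 0.006, 2.32]
force: [0.7, -0.5, 0.5]
finger_gap: 0.0856
gripper_force: 0.0
```

Run:
```python
from bench import bot
import cv2,numpy as np
d=bot.get_image("wrist");cv2.imwrite("pics/w1.png",d["frame"][:,:,::-1]);np.savez("w1.npz",**d)
s=bot.sense();print(s["tcp_pos"],s["tcp_rot"],s["qpos"],s["clock"])
```

```text
[0.54331876 0.10606506 0.27127663] [-3.14025240e+00  1.90666063e-03  2.32376991e+00] [-0.66410644  0.1906914   0.46099445  1.67335474 -0.08524513  1.29815286
  0.56563275] 1.4833
```

View pics/w1.png

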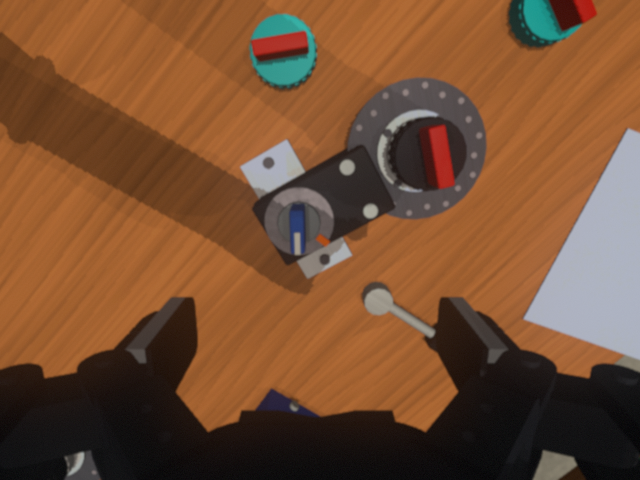

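The wrist view shows the blue bar running from (297,205) to (297,254) with its white pointer at the lower end, the orange mark at (323,240), and the working cap's red bar at about (436,157).

```bash
cat >> h.py <<'E'
def bar(d,m,z):
    ct,_=cv2.findContours(m,0,2);c=max(ct,key=cv2.contourArea);r=cv2.minAreaRect(c)
    P=np.array([onz(d,q,z)[:2] for q in cv2.boxPoints(r)]);e=max([P[1]-P[0],P[2]-P[1]],key=np.linalg.norm)
    return r,P.mean(0),np.arctan2(e[1],e[0]),np.linalg.norm(P[1]-P[0]),np.linalg.norm(P[2]-P[1])
E
python3 - <<'E'
from h import *
np.set_printoptions(precision=4,suppress=True)
w=dict(np.load("w1.npz"));t=dict(np.load("top0.npz"))
f=w["frame"];print(f[205:258:4,297].tolist(),f[150,430:450:4].tolist(), f[240,318:328:3].tolist())
M=np.zeros((480,640),np.uint8);M[195:262,284:312]=1
b=mask(f,"blue")*M
print("blue",bar(w,b,.108))
for box,k in(((284,225,312,262),"white"),((312,228,335,252),"orange"),((412,115,462,195),"red")):
    for o in blobs(f,k,box,8)[:3]:print(k,o)
b=blobs(f,"blue",(284,195,312,262))[0]
tb=blobs(t["frame"],"blue",(275,240,320,280))[0];tr=blobs(t["frame"],"red",(220,225,260,262))[0]
r=blobs(f,"red",(412,115,462,195))[0]
print(tri(ray(w,b[1]),ray(t,tb[1])),tri(ray(w,r[1]),ray(t,tr[1])))
print("orange pt",onz(w,blobs(f,"orange",(312,228,335,252),5)[0][1],.066) if blobs(f,"orange",(312,228,335,252),5) else None)
g=cv2.resize(f[100:280,230:500][:,:,::-1],None,fx=2.9,fy=2.9,interpolation=cv2.INTER_CUBIC);cv2.imwrite("pics/w1c.png",g)
E
```

```text
[[43, 43, 64], [41, 43, 67], [44, 59, 102], [46, 62, 110], [44, 61, 111], [44, 62, 111], [42, 60, 110], [142, 135, 127], [165, 155, 139], [164, 154, 139], [163, 153, 138], [163, 154, 137], [155, 146, 131], [47, 34, 29]] [[71, 25, 20], [168, 43, 37], [171, 44, 36], [172, 43, 33], [173, 40, 31]] [[160, 77, 38], [170, 77, 22], [170, 76, 24], [153, 69, 26]]
blue (((296.5, 231.0), (42.0, 13.0), 90.0), array([0.5469, 0.0736]), np.float64(-0.8311783212314784), np.float64(0.0112517638510786), np.float64(0.038066800514259466))
orange (65, array([322.4154, 239.9077]), ((322.36004638671875, 240.02000427246094), (11.400001525878906, 5.600000381469727), 36.869895935058594))
red (1196, array([440.3746, 155.3704]), ((440.5245361328125, 155.5916290283203), (63.1316032409668, 23.958961486816406), 75.00492095947266))
(array([0.5439, 0.0749, 0.0969]), np.float64(0.001281750748331552)) (array([0.5849, 0.1998, 0.1309]), np.float64(0.0003809596191178388))
orange pt [0.5774 0.0751 0.066 ]
```

View pics/w1c.png

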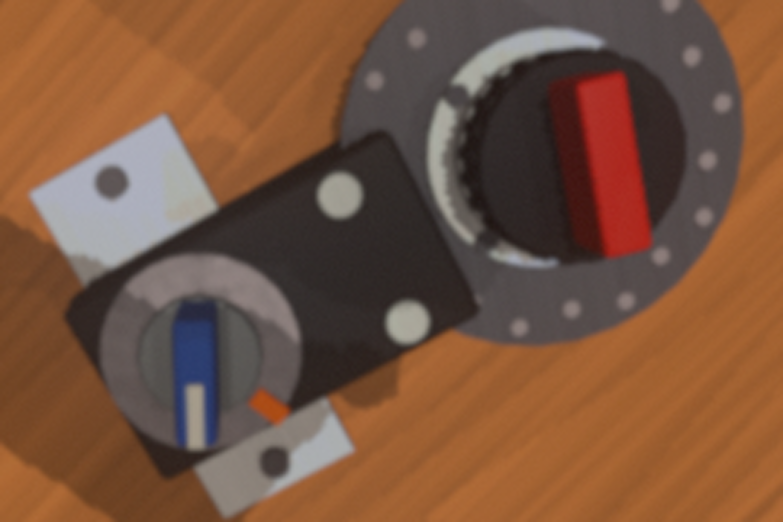

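The crop shows the pointer end of the bar at (195,445), the orange mark at (270,407), the foot screws at (112,182) and (275,461), and the two caliper top discs at (340,195) and (407,322).

Run:
```python
from h import *
np.set_printoptions(precision=4,suppress=True)
w=dict(np.load("w1.npz"));f=w["frame"]
o=lambda c,z:onz(w,(c[0]/2.9+230-.3,c[1]/2.9+100-.3),z)[:2]
for a,b,z in(((112,182),(275,461),.008),((340,195),(407,322),.067)):
    p,q=o(a,z),o(b,z);v=q-p;print(p,q,np.linalg.norm(v),np.arctan2(v[1],v[0]))
print("grey disc ctr",o((201,350),.074),"orange",o((270,407),.066))
a,b=o((195,303),.108),o((196,447),.108);print("bar",(a+b)/2,np.arctan2(*(b-a)[::-1]),np.linalg.norm(b-a))
P=[o(c,.123) for c in((577,82),(626,71),(652,247),(604,258))];v=(P[3]-P[0]+P[2]-P[1])/2
print("cap",np.mean(P,0),np.arctan2(v[1],v[0]),np.linalg.norm(v),np.linalg.norm(P[1]-P[0]))
```

```text
[0.4863 0.0874] [0.6062 0.0489] 0.12591656986362465 -0.31120054738348524
[0.5453 0.1431] [0.5909 0.1282] 0.04801143473364359 -0.3168291528715449
grey disc ctr [0.546  0.0756] orange [0.5777 0.0752]
bar [0.5462 0.0752] -0.8283258566561625 0.04488741535502179
cap [0.5887 0.2013] -0.5907986085119231 0.04889406005740349 0.013297576563757341
```

{"fn": "apply_moves", "kwargs": {"plan": [[0,0.2,-1.45,-2.6,-0.2],[0,0.2,-1.45,-5.2,-0.2],[0,0.2,-1.45,-5.2,-0.2],[0,0.2,-1.45,-5.2,-0.2],[0,0.2,-1.45,-5.2,-0.2],[0,0.2,-1.45,-5.2,-0.2],[0,0.2,-1.45,-5.2,-0.2]]}}

```text
clock: 2.07
tcp_pos: [0.5489, 0.0766, 0.144]
tcp_rot: [3.137, 0.002, 2.314]
force: [0.6, 0.6, -0.3]
finger_gap: 0.0854
gripper_force: 0.0
```

Run:
```python
from bench import bot
import cv2,numpy as np
d=bot.get_image("wrist");cv2.imwrite("pics/w2.png",d["frame"][:,:,::-1]);np.savez("w2.npz",**d)
s=bot.sense();print(s["tcp_pos"],s["tcp_rot"],s["clock"],s["force"])
```

```text
[0.54907208 0.07648983 0.14419468] [3.13685176e+00 1.87857649e-03 2.31354999e+00] 2.1167 [0.17490014 0.78094369 0.87224295]
```

View pics/w2.png

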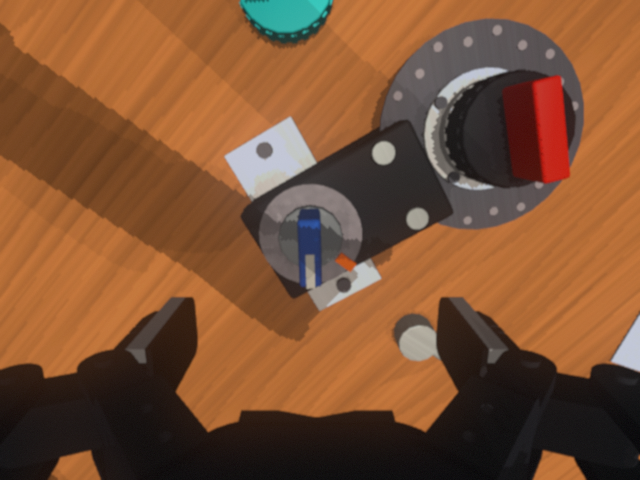

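The wrist view shows the blue bar from about (310,209) to (311,288), the orange mark at (346,262), and the red cap bar at about (553,130).

Run:
```python
from h import *
np.set_printoptions(precision=4,suppress=True)
w=dict(np.load("w2.npz"));w1=dict(np.load("w1.npz"))
o=lambda c,z:onz(w,c,z)[:2]
a,b=o((309.5,209),.108),o((310.7,288),.108);print("bar",(a+b)/2,np.arctan2(*(b-a)[::-1]),np.linalg.norm(b-a))
p,q=o((384,153),.067),o((417,218),.067);print("studs",np.arctan2(*(q-p)[::-1]))
p,q=o((264.5,151),.008),o((343.5,285),.008);print("screws",p,q,np.arctan2(*(q-p)[::-1]))
r=blobs(w["frame"],"orange",(335,250,358,274),5)[0];print("orange",r[1],o(r[1],.066))
print("disc",o((310,235),.074))
P=[o(c,.123) for c in((534,79),(562,76),(570,177),(542,183))];v=(P[3]-P[0]+P[2]-P[1])/2
print("cap",np.mean(P,0),np.arctan2(v[1],v[0]),np.linalg.norm(v),np.linalg.norm(P[1]-P[0]))
print("tri cap corners h",[tri(ray(w,c),ray(w1,(d[0]/2.9+229.7,d[1]/2.9+99.7))) for c,d in(((562,76),(626,71)),((570,177),(652,247)))])
print("tri pointer end",tri(ray(w,(310.7,288)),ray(w1,(196/2.9+229.7,447/2.9+99.7))))
```

```text
bar [0.5462 0.075 ] -0.8179634809216509 0.04579684828961663
studs -0.3161680807409851
screws [0.487  0.0865] [0.6072 0.0478] -0.3116766401774882
orange [345.3311 262.0811] [0.5777 0.0747]
disc [0.5462 0.0743]
cap [0.5886 0.2008] -0.5981420702894931 0.04865583116805671 0.012874729737093703
tri cap corners h [(array([0.5733, 0.2208, 0.1203]), np.float64(0.000505472704656211)), (array([0.6136, 0.1935, 0.121 ]), np.float64(0.00016676185716448061))]
tri pointer end (array([0.5603, 0.0602, 0.114 ]), np.float64(6.42310549690484e-05))
```

{"fn": "apply_moves", "kwargs": {"plan": [[0,-0.1,-0.07,-1.3,0],[0,-0.1,-0.07,-2.45,0],[0,-0.1,-0.07,-2.45,0],[1,-0.1,-0.07,-2.45,0],[1,-0.1,-0.07,-2.45,0],[1,-0.1,-0.07,-2.45,0],[1,-0.1,-0.07,-2.45,0],[1,-0.1,-0.07,-2.45,0]]}}

```text
clock: 2.78
tcp_pos: [0.5455, 0.0736, 0.0817]
tcp_rot: [3.139, 0.001, 2.312]
force: [-0.1, -0.3, 1.0]
finger_gap: 0.0253
gripper_force: 0.0
```

{"fn": "apply_moves", "kwargs": {"plan": [[1,0,0,0,0],[1,0,0,0,0]]}}

```text
clock: 2.95
tcp_pos: [0.5447, 0.0733, 0.0807]
tcp_rot: [3.141, 0.0, 2.312]
force: [-0.4, 0.5, -0.6]
finger_gap: 0.0003
gripper_force: 0.0
```

The fingers closed on nothing, so I'll take a look.

Run:
```python
from bench import bot
import cv2,numpy as np
I=[bot.get_image(n) for n in("wrist","scene")]
np.savez("w3.npz",**I[0])
print(bot.sense())
a=I[0]["frame"];b=cv2.resize(I[1]["frame"][160:300,300:480],(640,498),interpolation=cv2.INTER_CUBIC)
g=np.hstack([cv2.resize(a,(400,300)),cv2.resize(b,(400,300))])
cv2.imwrite("pics/w3.png",g[:,:,::-1])
```

```text
{'clock': 3.05, 'qpos': array([-0.56899979,  0.36974062,  0.44088891,  1.9116689 , -0.19798961,
        0.90217549,  0.71036782]), 'qd': array([ 0.00149319,  0.00281832, -0.00070312,  0.00073434, -0.00069104,
       -0.00019758, -0.00067574]), 'tau': array([-5.42559894e-03, -3.82011867e+01,  4.72002223e+00, -2.10125595e+01,
        9.54327174e-03, -1.44180543e-03, -3.73385465e-04]), 'tcp_pos': array([0.54452525, 0.07331323, 0.08043281]), 'tcp_rot': array([3.14131875e+00, 2.27297042e-05, 2.31198388e+00]), 'force': array([ 0.22719416,  0.29279607, -0.79385834]), 'torque': array([-0.02763   ,  0.00504596,  0.0227281 ]), 'gripper_force': 0.0, 'finger_gap': -0.0001515462781515934}
```

View pics/w3.png

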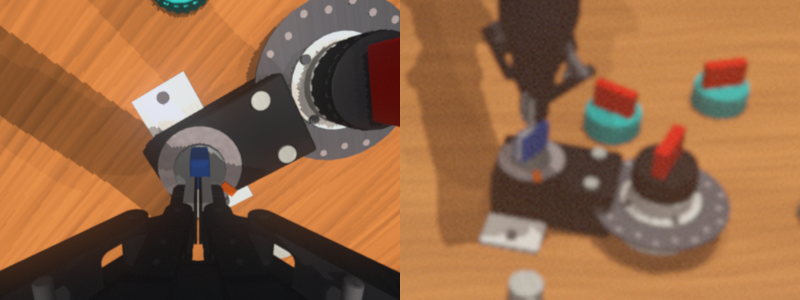

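The left panel (wrist) shows the shut fingers covering only the pointer end of the blue bar. In the right panel (scene) the tips are at about (530,110), just behind or above the bar at (535,135). I'll project the reported TCP to see which it is.

Run:
```python
from h import *
from bench import bot
np.set_printoptions(precision=4,suppress=True)
s=bot.sense();w=dict(np.load("w3.npz"))
I={n:bot.get_image(n) for n in("scene","top")};I["wrist"]=w
def proj(d,p):
    q=d["camera_from_world"]@np.r_[p,1];q=d["mtx"]@q[:3];return q[:2]/q[2]
for n,d in I.items():
    print(n,"tcp",proj(d,s["tcp_pos"]),"grasp",proj(d,s["tcp_pos"]+[0,0,.019]),"bar top",proj(d,[.5462,.0748,.108]),"bar base",proj(d,[.5462,.0748,.074]))
print("wrist cam pos",ray(w,(320,240)))
a=w["frame"][200:480,160:480];b=I["scene"]["frame"][180:260,320:411];c=I["top"]["frame"][220:300,250:341]
g=np.hstack([cv2.resize(x,(k,280),interpolation=cv2.INTER_CUBIC) for x,k in((a,320),(b,240),(c,240))])
cv2.imwrite("pics/w4.png",cv2.resize(g,(800,280))[:,:,::-1])
```

```text
scene tcp [358.9905 227.3806] grasp [359.2986 220.9837] bar top [360.1819 218.5087] bar base [359.6128 229.976 ]
top tcp [293.6873 258.9078] grasp [293.444  258.2724] bar top [292.7152 257.3226] bar base [293.1644 258.4753]
wrist tcp [315.522  272.7334] grasp [315.4547 288.1656] bar top [320.9728 296.3479] bar base [320.156  268.2334]
wrist cam pos (array([0.5011, 0.1213, 0.2576]), array([ 0.1861, -0.1892, -0.9641]))
```

View pics/w4.png

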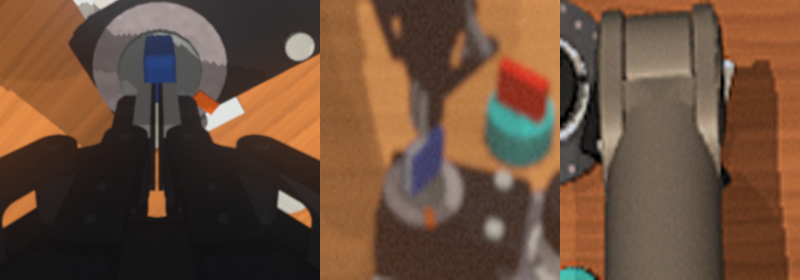

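Run:
```python
from h import *
np.set_printoptions(precision=4,suppress=True)
def proj(d,p):
    q=d["camera_from_world"]@np.r_[p,1];q=d["mtx"]@q[:3];return q[:2]/q[2]
for n,tcp,yaw,g in(("w2.npz",[.54907,.07649,.14419],2.3135,.0854),("w3.npz",[.5445,.0733,.0804],2.312,0)):
    w=dict(np.load(n));y=np.array([np.sin(yaw),-np.cos(yaw),0])
    print(n,w["mtx"][0,0],w["camera_from_world"].round(3)[:3].tolist())
    for dz in(0,.013,.03,.045):print(dz,[proj(w,np.array(tcp)+s*y*g/2+[0,0,dz]).round(0).tolist() for s in(-1,1)])
```

```text
w2.npz 399.9761945220529 [[0.737, 0.676, 0.004, -0.457], [0.652, -0.712, 0.26, -0.324], [0.179, -0.189, -0.966, 0.243]]
0 [[225.0, 274.0], [407.0, 273.0]]
0.013 [[218.0, 284.0], [414.0, 284.0]]
0.03 [[208.0, 300.0], [424.0, 300.0]]
0.045 [[198.0, 317.0], [435.0, 317.0]]
w3.npz 399.9761945220529 [[0.738, 0.675, 0.001, -0.452], [0.652, -0.713, 0.259, -0.307], [0.175, -0.19, -0.966, 0.184]]
0 [[315.0, 273.0], [315.0, 273.0]]
0.013 [[315.0, 283.0], [315.0, 283.0]]
0.03 [[315.0, 299.0], [315.0, 299.0]]
0.045 [[315.0, 316.0], [315.0, 316.0]]
```

The fingertips appear 25 to 40 mm higher than the reported TCP, which puts them above the bar. I'll feel gently downwards with the shut fingers to find the real offset.

{"fn": "apply_moves", "kwargs": {"plan": [[1,0,0,-0.08,0],[1,0,0,-0.16,0],[1,0,0,-0.16,0]]}}

```text
clock: 3.4
tcp_pos: [0.544, 0.0732, 0.0757]
tcp_rot: [-3.141, -0.001, 2.312]
force: [0.4, -0.3, 0.5]
finger_gap: 0.0001
gripper_force: 0.0
```

Run:
```python
from bench import bot
s=bot.sense();print(s["tcp_pos"],s["force"],s["torque"],s["finger_gap"])
```

```text
[0.54399573 0.07323052 0.07569123] [ 0.41607801 -0.3310623   0.46457755] [-0.01985729 -0.00623402 -0.02716944] 6.418366037755913e-05
```

{"fn": "apply_moves", "kwargs": {"plan": [[1,0,0,-0.1,0],[1,0,0,-0.1,0],[1,0,0,-0.1,0]]}}

```text
clock: 3.65
tcp_pos: [0.5444, 0.0732, 0.0736]
tcp_rot: [-3.141, -0.0, 2.312]
force: [-0.1, -0.2, -0.8]
finger_gap: -0.0001
gripper_force: 0.0
```

{"fn": "apply_moves", "kwargs": {"plan": [[1,0,0,-0.1,0],[1,0,0,-0.1,0],[1,0,0,-0.1,0]]}}

```text
clock: 3.9
tcp_pos: [0.5448, 0.0734, 0.0732]
tcp_rot: [3.141, -0.001, 2.312]
force: [-4.8, -1.3, 12.9]
finger_gap: 0.0004
gripper_force: 6.5
```

{"fn": "apply_moves", "kwargs": {"plan": [[1,0,0,-0.1,0],[1,0,0,-0.1,0],[1,0,0,-0.1,0]]}}

```text
clock: 4.15
tcp_pos: [0.5451, 0.0735, 0.073]
tcp_rot: [3.14, -0.002, 2.311]
force: [-9.7, -1.0, 29.0]
finger_gap: -0.0002
gripper_force: 14.2
```

Contact came at a reported 0.0735 on the bar top (0.108), so the fingertips are really about 34 mm above the reported TCP. I'll raise, open, go deeper and grip.

{"fn": "apply_moves", "kwargs": {"plan": [[1,0.07,0.06,1.0,0],[0,0.07,0.06,1.0,0],[0,0.07,0.06,1.0,0],[0,0.07,0.06,1.0,0],[0,0.07,0.06,1.0,0],[0,0.07,0.06,1.0,0],[0,0.07,0.06,1.0,0],[0,0.07,0.06,1.0,0]]}}

```text
clock: 4.82
tcp_pos: [0.5458, 0.0746, 0.0932]
tcp_rot: [-3.141, -0.0, 2.312]
force: [-0.2, 0.6, 0.1]
finger_gap: 0.0831
gripper_force: 0.0
```

{"fn": "apply_moves", "kwargs": {"plan": [[0,0,0,-0.8,0],[0,0,0,-1.3,0],[0,0,0,-1.6,0],[0,0,0,-1.8,0],[0,0,0,-1.8,0]]}}

```text
clock: 5.23
tcp_pos: [0.5455, 0.0746, 0.0478]
tcp_rot: [-3.14, -0.001, 2.312]
force: [-0.2, 0.8, 0.7]
finger_gap: 0.0853
gripper_force: 0.0
```

{"fn": "apply_moves", "kwargs": {"plan": [[1,0,0,0,0],[1,0,0,0,0],[1,0,0,0,0],[1,0,0,0,0],[1,0,0,0,0],[1,0,0,0,0],[1,0,0,0,0]]}}

```text
clock: 5.82
tcp_pos: [0.5459, 0.0745, 0.0493]
tcp_rot: [-3.141, -0.001, 2.312]
force: [-2.3, -0.6, 4.4]
finger_gap: 0.0116
gripper_force: 59.4
```

{"fn": "apply_moves", "kwargs": {"plan": [[1,0,0,0.05,1.1],[1,0,0,0.05,2.2],[1,0,0,0.05,3.3],[1,0,0,0.05,4.4],[1,0,0,0.05,5.5],[1,0,0,0.05,6.6],[1,0,0,0.05,7.6],[1,0,0,0.05,8.5]]}}

```text
clock: 6.48
tcp_pos: [0.5451, 0.0727, 0.0493]
tcp_rot: [-3.139, -0.002, -3.077]
force: [-0.7, -3.6, -0.8]
finger_gap: 0.0115
gripper_force: 59.8
```

{"fn": "apply_moves", "kwargs": {"plan": [[1,0,0,0,0],[1,0,0,0,0]]}}

```text
clock: 6.65
tcp_pos: [0.5451, 0.0727, 0.0493]
tcp_rot: [-3.14, -0.003, -3.084]
force: [-1.7, -5.1, -3.0]
finger_gap: 0.0119
gripper_force: 59.8
```

{"fn": "apply_moves", "kwargs": {"plan": [[0,0,0,0,0],[0,0,0,0,0],[0,0,0,0,0],[0,0,0,0,0],[0,0,0,1.5,0],[0,0,0,3,0],[0,0,0,4,0],[0,0,0,4,0]]}}

```text
clock: 7.32
tcp_pos: [0.5511, 0.0762, 0.1565]
tcp_rot: [3.139, 0.012, -3.081]
force: [0.7, -0.1, 1.0]
finger_gap: 0.0852
gripper_force: 0.0
```

Run:
```python
from bench import bot
import cv2,numpy as np
d=bot.get_image("wrist");np.savez("w5.npz",**d);s=bot.sense();print(s["tcp_pos"],s["tcp_rot"],s["clock"])
cv2.imwrite("pics/w5.png",d["frame"][:,:,::-1])
```

```text
[0.54920958 0.0759406  0.15373221] [ 3.13941487  0.00794328 -3.08074858] 7.3667
```

View pics/w5.png

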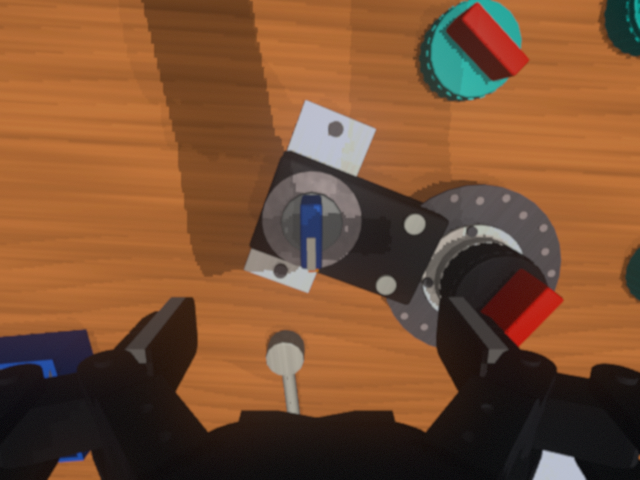

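The wrist view shows the pointer (311,255) covering the orange mark, and the cap's red bar at about (522,308).

Run:
```python
from h import *
np.set_printoptions(precision=4,suppress=True)
w=dict(np.load("w5.npz"));o=lambda c,z:onz(w,c,z)[:2]
a,b=o((312,195),.108),o((311,271),.108);print("bar",(a+b)/2,np.arctan2(*(b-a)[::-1]),np.linalg.norm(b-a))
p,q=o((415,224),.067),o((386,285),.067);print("studs",np.arctan2(*(q-p)[::-1]))
p,q=o((335.5,128.5),.008),o((280,270),.008);print("screws",np.arctan2(*(q-p)[::-1]))
print("mark px on",o((311,255),.108))
```

```text
bar [0.5455 0.0728] 0.044159672880202144 0.04579868289464711
studs -0.3166469405206452
screws -0.3148086101243058
mark px on [0.5583 0.0733]
```

{"fn": "apply_moves", "kwargs": {"plan": [[0,1.6,5.0,0,-6.25],[0,1.6,5.0,0,-6.25],[0,1.6,5.0,0,-6.25],[0,1.6,5.0,0,-6.25],[0,1.6,5.0,0,-6.25],[0,1.6,5.0,0,-6.25],[0,1.6,5.0,0,-6.25],[0,1.6,5.0,0,-6.25]]}}

```text
clock: 8.03
tcp_pos: [0.5856, 0.1999, 0.149]
tcp_rot: [-3.14, -0.001, 2.549]
force: [-0.1, -0.8, 0.7]
finger_gap: 0.0853
gripper_force: 0.0
```

Run:
```python
from bench import bot
import cv2,numpy as np
d=bot.get_image("wrist");np.savez("w6.npz",**d);s=bot.sense();print(s["tcp_pos"],s["tcp_rot"],s["qpos"],s["clock"])
cv2.imwrite("pics/w6.png",d["frame"][:,:,::-1])
```

```text
[0.58574184 0.19980866 0.14928059] [-3.14082978e+00 -7.36816820e-04  2.54858939e+00] [-0.63545195  0.39665101  0.31232606  1.67558236 -0.13434941  1.09149398
  0.6941785 ] 8.0833
```

View pics/w6.png

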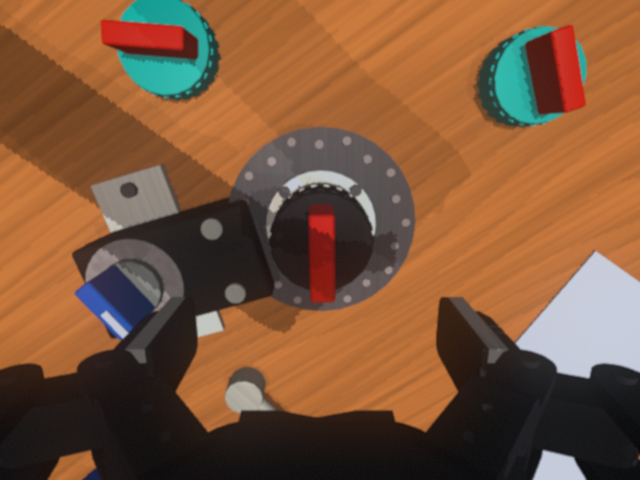

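The wrist view shows the cap bar from (321,206) to (323,302), roughly aligned with the gripper.

Run:
```python
from h import *
np.set_printoptions(precision=4,suppress=True)
w=dict(np.load("w6.npz"))
M=np.zeros((480,640),np.uint8);M[195:312,300:345]=1
m=mask(w["frame"],"red")*M;print(bar(w,m,.123))
```

```text
(((321.64898681640625, 253.04351806640625), (96.27979278564453, 26.2547607421875), 88.93909454345703), array([0.5864, 0.2029]), np.float64(-0.5635379154814999), np.float64(0.013494691013072942), np.float64(0.053487256460172))
```

{"fn": "apply_moves", "kwargs": {"plan": [[0,0.09,0.07,-1.5,0.1],[0,0.09,0.07,-2.5,0.1],[0,0.09,0.07,-3.2,0.1],[0,0.09,0.07,-3.4,0.1],[0,0.09,0.07,-3.4,0.1]]}}

```text
clock: 8.5
tcp_pos: [0.5871, 0.2009, 0.0634]
tcp_rot: [-3.139, -0.002, 2.558]
force: [-0.3, 0.1, 1.2]
finger_gap: 0.0855
gripper_force: 0.0
```

{"fn": "apply_moves", "kwargs": {"plan": [[1,0,0,0,0],[1,0,0,0,0],[1,0,0,0,0],[1,0,0,0,0],[1,0,0,0,0],[1,0,0,0,0],[1,0,0,0,0]]}}

```text
clock: 9.08
tcp_pos: [0.589, 0.2018, 0.0657]
tcp_rot: [3.14, 0.001, 2.558]
force: [-0.7, 0.3, 2.8]
finger_gap: 0.0128
gripper_force: 59.7
```

Run:
```python
from bench import bot
s=bot.sense();print(s["tcp_pos"],s["tcp_rot"],s["force"],s["torque"],s["finger_gap"],s["clock"])
```

```text
[0.58903811 0.20176114 0.0657375 ] [3.14031037e+00 7.11784305e-04 2.55814817e+00] [-0.71356119  0.34726384  2.7959789 ] [ 0.00340907  0.00383141 -0.01132894] 0.012787714308919396 9.0833
```

Gripped. Now a gentle counter-clockwise try.

{"fn": "apply_moves", "kwargs": {"plan": [[1,0,0,0,0.5],[1,0,0,0,1],[1,0,0,0,1.4],[1,0,0,0,1.4]]}}

```text
clock: 9.42
tcp_pos: [0.5891, 0.2018, 0.0658]
tcp_rot: [3.14, 0.001, 2.705]
force: [-0.9, 0.5, 3.7]
finger_gap: 0.0129
gripper_force: 59.7
```

Run:
```python
from bench import bot
s=bot.sense();print(s["tcp_pos"],s["tcp_rot"],s["force"],s["torque"],s["finger_gap"],s["clock"])
```

```text
[0.58914313 0.20175094 0.06576143] [3.14025289e+00 8.65686892e-04 2.70542224e+00] [-0.87986941  0.48046903  3.66528179] [0.05595454 0.00090396 0.07831287] 0.012869433653014302 9.4167
```

{"fn": "apply_moves", "kwargs": {"plan": [[1,0,0,0,0.4],[1,0,0,0,0.8],[1,0,0,0,0.8]]}}

```text
clock: 9.67
tcp_pos: [0.5892, 0.2017, 0.0658]
tcp_rot: [3.14, 0.001, 2.788]
force: [-0.3, 0.0, 4.5]
finger_gap: 0.0125
gripper_force: 59.8
```

Run:
```python
from bench import bot
s=bot.sense();print(s["tcp_pos"],s["tcp_rot"],s["force"],s["torque"],s["finger_gap"],s["clock"])
```

```text
[0.58916802 0.20172681 0.0657615 ] [3.14037814e+00 1.02753471e-03 2.78813670e+00] [-0.27696285  0.01372311  4.54013496] [0.01629465 0.04726314 0.09540223] 0.012530958434286404 9.6667
```

No hard stop past 0.2 rad and the torque is small, so this is the loosening direction. Continuing.

{"fn": "apply_moves", "kwargs": {"plan": [[1,0,0,0.03,0.8],[1,0,0,0.05,1.6],[1,0,0,0.05,2.4],[1,0,0,0.05,3.2],[1,0,0,0.05,4.0],[1,0,0,0.05,4.8],[1,0,0,0.05,5.4],[1,0,0,0.05,5.6]]}}

```text
clock: 10.33
tcp_pos: [0.5882, 0.2012, 0.0658]
tcp_rot: [-3.141, -0.001, -2.908]
force: [0.3, -0.2, -0.6]
finger_gap: 0.0129
gripper_force: 59.2
```

Run:
```python
from bench import bot
s=bot.sense();print(s["tcp_pos"],s["tcp_rot"],s["force"],s["torque"],s["qpos"],s["clock"])
```

```text
[0.58821284 0.20119019 0.0657754 ] [-3.14149862e+00 -7.90005227e-04 -2.90825594e+00] [ 0.34676458 -0.23971896 -0.59161841] [-0.01210934 -0.07542618 -0.02837208] [-0.47574943  0.47365368  0.10227494  1.73982547 -0.05808106  0.93184108
  1.45416411] 10.3333
```

{"fn": "apply_moves", "kwargs": {"plan": [[1,0,0,0,0.8],[1,0,0,0,1.6],[1,0,0,0,2.4],[1,0,0,0,3.2],[1,0,0,0,4.0],[1,0,0,0,4.8],[1,0,0,0,5.6],[1,0,0,0,5.8]]}}

```text
clock: 11.0
tcp_pos: [0.5881, 0.2013, 0.0658]
tcp_rot: [3.141, -0.001, -2.301]
force: [0.9, -0.7, -1.5]
finger_gap: 0.0131
gripper_force: 59.1
```

Run:
```python
from bench import bot
s=bot.sense();print(s["tcp_pos"],s["tcp_rot"],s["force"],s["torque"],s["qpos"],s["clock"])
```

```text
[0.58812041 0.20126467 0.06581316] [ 3.14100558e+00 -8.22441525e-04 -2.30066728e+00] [ 0.94037759 -0.73992443 -1.46582617] [-0.04661839 -0.03474858  0.00680925] [-0.37332994  0.47087196 -0.03312261  1.73672143  0.01844226  0.93529621
  1.99790871] 11.0
```

{"fn": "apply_moves", "kwargs": {"plan": [[1,0,0,0.1,0],[1,0,0,0.2,0],[1,0,0,0.3,0],[1,0,0,0.4,0],[1,0,0,0.4,0]]}}

```text
clock: 11.42
tcp_pos: [0.5889, 0.2018, 0.0771]
tcp_rot: [-3.141, 0.001, -2.302]
force: [-0.3, 0.2, -0.8]
finger_gap: 0.0128
gripper_force: 59.1
```

{"fn": "apply_moves", "kwargs": {"plan": [[1,0,0,0.6,0],[1,0,0,1.2,0],[1,0,0,1.8,0],[1,0,0,2.4,0],[1,0,0,3.0,0],[1,0,0,3.4,0],[1,0,0,3.6,0],[1,0,0,3.6,0]]}}

```text
clock: 12.08
tcp_pos: [0.5892, 0.2018, 0.1675]
tcp_rot: [-3.141, 0.002, -2.301]
force: [-0.3, 0.4, -1.0]
finger_gap: 0.0128
gripper_force: 59.0
```

{"fn": "apply_moves", "kwargs": {"plan": [[1,0,0,0,0],[1,0,0,0,0],[1,0,0,0,0],[1,0,0,0,0]]}}

```text
clock: 12.42
tcp_pos: [0.588, 0.2013, 0.1654]
tcp_rot: [3.141, -0.001, -2.301]
force: [0.3, -0.2, -0.8]
finger_gap: 0.0129
gripper_force: 59.0
```

Run:
```python
from bench import bot
import cv2,numpy as np
a=bot.get_image("wrist")["frame"];b=bot.get_image("scene")["frame"][130:310,300:540];s=bot.sense();print(s["tcp_pos"],s["tcp_rot"],s["force"],s["finger_gap"],s["qd"])
cv2.imwrite("pics/w7.png",np.hstack([cv2.resize(a,(400,300)),cv2.resize(b,(400,300))])[:,:,::-1])
```

```text
[0.58820825 0.20144172 0.16572526] [ 3.14106081e+00 -8.67484163e-04 -2.30082471e+00] [-0.6907318   0.69621443 -1.1602362 ] 0.012680307761131361 [ 0.00172144 -0.00161175  0.00063699 -0.00483584  0.00080674  0.00022082
 -0.00033868]
```

View pics/w7.png

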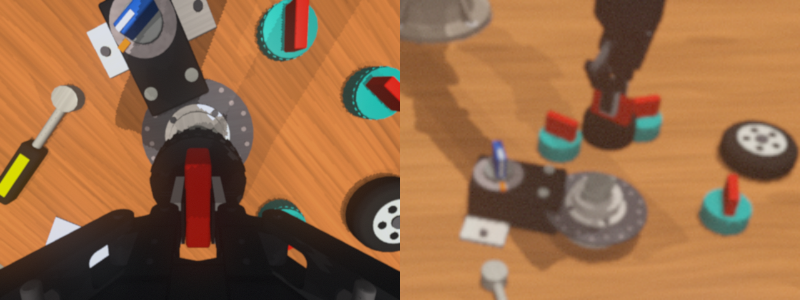

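The left panel shows the red bar held at (198,195) with the bare stub below. The right panel shows the cap upright above the hub (600,195), the knob pointer over the orange mark at (500,185), and the bystanders where they were. Handing in.

```bash
python3 -c "
from bench import bot
print(bot.job_done())"
```

```text
the job is handed in; nothing more can be done
None
```

I turned the knob to read about 0.36–0.37 (mark at 0.40), then unscrewed the cap counter-clockwise with no stop felt, so clockwise wasn't tried; it was handed in held still and upright about 8 cm above the stub, after a first grasp closed on nothing because the fingertips sit about 34 mm higher than the reported TCP.

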